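# Thread the stirring rod through the guide stand

## Task

Take the longest of the three steel rods out of the rod block and thread it from above through the upper and then the lower guide bushing of the stirring stand, until its foot is inside the beaker below, about half-way down and clear of the beaker's bottom. Finish while still holding the rod like that, ready for the drive to be clamped on; do not let go. Leave the two shorter rods standing in the block and do not knock over or shove the white sample pot and the steel jar.

Things in the scene. Friction and masses are not known exactly. Their poses are not given: they have to be found in the camera images.
- long_rod_center (a point): Half-way along the longest rod: plain round steel rod, 10 mm diameter, 180 mm long, slightly chamfered foot, about 100 g. It stands upright in one of the three holes of the rod block; this point is 90 mm above its foot, its z axis runs along the rod, upward.
- long_rod_foot (a point): Centre of the foot (lower end) of the longest rod; 7 mm above the bench while it stands in the block.
- long_rod: The longest rod; origin at the centre of its foot, z along the rod, upward.
- short_rod_center (a point): Half-way along the shortest rod (10 mm diameter, 110 mm long, steel), standing in the block; not to be moved.
- middle_rod_center (a point): Half-way along the middle rod (10 mm diameter, 130 mm long, steel), standing in the block; not to be moved.
- rod_block: Fixed grey plastic block, 50 x 150 x 45 mm (x, y, z), origin at the centre of its underside. Three round holes in its top, 11.5 mm wide and 38 mm deep, in a row along its y axis, 50 mm apart (at y = -50, 0, +50 mm); each holds a rod, in any order.
- stand: Fixed stirring stand. Its origin lies on the bench straight under the common vertical axis of both bushings. Grey base plate 130 x 100 x 12 mm reaching from x = -45 to +85 mm and 50 mm either way along y; steel column (top 130 mm above the bench) at x = +60 mm, from which two arms carry the bushings. The upper bushing is the highest part of the stand.
- upper_bushing (a point): Centre of the mouth of the upper white bushing, 135 mm above the bench. Both bushings are alike: 23 mm tall, axis vertical; a countersink 28 mm wide at the mouth (37 mm outside) narrows over 11 mm to a straight bore 14 mm wide, 12 mm long, open below.
- lower_bushing (a point): Centre of the mouth of the lower white bushing, 91 mm above the bench, straight under the upper one; its bore ends 68 mm above the bench.
- beaker_floor (a point): Centre of the inner floor of the small glass beaker fixed on the base plate under the bushings, 16 mm above the bench. Beaker: 48 mm wide outside, 43 mm inside, rim 52 mm above the bench (36 mm above this point).
- sample_pot: White capped sample pot, 54 mm wide, 62 mm tall, standing loose between stand and block; origin at the centre of its underside. A bystander.
- jar: Steel swab jar with knobbed lid, 65 mm wide, 89 mm tall, loose at the back; origin at the centre of its underside. A bystander.
- beaker: The small glass beaker itself, fixed on the stand; origin at the centre of its underside, 12 mm above the bench.

How it is judged (in metres and radians):
On the way, in this order (a step that is already met when the one before it is completed fails the run):
1. the longest rod is held, its foot lifted clear of the block and clear above the stand's upper bushing (height (world z) of long_rod_foot above 0.136 m and contact force between long_rod and the fingers above 1 N), for 0.1 s.
2. the held rod is through the upper bushing, but its foot not yet through the lower one (horizontal distance between long_rod_foot and beaker_floor below 0.01 m and angle between the z axis of long_rod and the z axis of stand, either way round below 0.1 rad and z of long_rod_foot in the frame of stand between 0.068 and 0.112 m and contact force between long_rod and the fingers above 1 N), for 0.1 s.
At the end, for the whole second after the job is handed in: Longest rod held (over 1 N) and at rest through both bushings: foot within 10 mm of their axis, rod within 0.1 rad of it, foot 4 to 31 mm above the beaker floor, not touching the beaker; shorter rods moved under 20 mm, sample pot and jar under 30 mm (horizontal distance between long_rod_foot and beaker_floor below 0.01 m and angle between the z axis of long_rod and the z axis of stand, either way round below 0.1 rad and z of long_rod_foot in the frame of beaker_floor between 0.004 and 0.031 m and contact force between long_rod and the fingers above 1 N and contact force between long_rod and beaker below 0.3 N and linear speed of long_rod below 0.03 m/s and distance of each of short_rod_center, middle_rod_center from where it was at the start of the episode below 0.02 m and distance of each of sample_pot, jar from where it was at the start of the episode below 0.03 m); the arm keeps its last pose, push and grip.
It fails at once if a shorter rod is pulled out or knocked over (distance of any of short_rod_center, middle_rod_center from where it was at the start of the episode above 0.02 m).
It fails at once if the sample pot or the jar is shoved or knocked over (distance of any of sample_pot, jar from where it was at the start of the episode above 0.03 m or angle between any of sample_pot, jar's own z axis and vertical above 0.5 rad).
It also fails if it takes over 48 s, if anything falls off the work surface, if the arm or the gripper's body presses on something with over 40 N, if the wrist force passes 120 N, or if a joint passes its speed limit or range.

## Robot

A 6-joint arm with a two-finger parallel gripper is mounted at the origin on a cart in front of the work surface, level with it; the furniture and walls round the work are solid. World frame = base frame: x ahead of the robot, y to its left, z up, the work surface at z = 0. Lengths are in mm, angles in rad, forces in N, time in s.
With the tool pointing down it reaches from about 300 to 750 mm from the base axis. Payload 8.5 kg.
Tool frame: the origin (TCP) lies on the centre line of the jaws, within the pads' length; the fingertips stand 8 mm ahead of it and the grasp point (between the pads) lies 11 mm behind it; z points along the fingers, y is the line along which they close (so a half turn about z gives the same grasp; the last joint's range is limited). The gripper opens to 88 mm and grips with 3 to 60 N. Pads are 18 mm wide; open, the fingers measure 123 mm over their backs; the gripper's body (75 mm by 187 mm) begins 45 mm behind the grasp point.
Start: joints at [-1.408, 0.381, 1.297, -0, 1.464, -0.215], TCP at [202.875, -511.197, 246.748] pointing down, gripper open.
Joint ranges: [-3.11, 3.11], [-0.89, 2.33], [0.22, 2.48], [-1.42, 4.56], [0.17, 2.85], [-2.88, 2.88]. Speed limits (rad/s): [2.39, 2.39, 3.14, 3.14, 3.14, 3.14].

## Interface

Orientations are given as [roll, pitch, yaw] about the fixed x, y, z axes, in that order (R = Rz(yaw) Ry(pitch) Rx(roll)).
In Python, from bench import * gives the robot as it stands. The module is installed in compiled form; this text tells all that it offers.
- The arm moves only by the tool drive_tool, never from a script. Its argument "motion" is a list of rows, each an object of numbers: "wx", "wy", "wz": the turn, a rotation vector about the tool's x, y, z in units of 5 degrees (1.0 is 5 degrees); "x", "y", "z": the shift along the tool's x, y, z in mm; "grip": the closure in counts, from 0 (fully open) to 255 (shut). A call has 1 to 12 rows; each row is the pose to reach, as a shift and turn from the pose commanded when the call began, along the tool's axes at that moment; what a row does not reach only later rows make up. A row lasts 1/8 s, in which the tool goes at most 62.5 mm and 10.7 degrees, less where a joint would pass 70% of its speed; a pose out of reach is approached as far as the arm can. A call with a gripper value outside its range is refused whole. The fingers move at their own pace and stop on an object; the grip force is fixed at half the most. Time passes only in rows, so rows that repeat a pose let the fingers close. It gives the time, the measured TCP pose, the force, the opening and the grip force at its end, in the units of the state.
- observe(): the state, without advancing time (a new reading comes with each control period).
- grab_frame(name): name is "side" or "top"; returns a dict with "color" (480x640x3 uint8, blue, green, red), "camera_matrix" (3x3 intrinsics, pixels), "xyz" and "orientation" of the camera in the world. Camera axes: x right, y up, looking along -z (the intrinsics and any distortion apply to the point x, -y, -z); pixel columns grow to the right and rows downward; lengths in mm; the calibration is good to about 2 mm. A picture is of the moment at which its call begins. There is no depth.
- sign_off(): hands the job in; it is judged then, once.
Trained networks look in the newest picture that a camera, given by its name, has taken for a name from the list of things; names that differ only in an ending like _2 or _b are one class to them, and where a whole thing is asked for, a point or a joint stands for the part that bears it (a point fixed in the world has none). Each returns a list of dicts, best first, with "conf" (0 to 1); they miss things now and then, are a little off and sometimes report something else, mostly with a low value. They report only what shows in the picture. A call takes as long as a camera call.
- find_in(camera, name): "position" ([column, row] in pixels, amid what is visible of it).
The state is a dict: "time": time; "joints": joint angles; "joint_vel": joint speeds; "effort": joint torques, N m; "eef_pos": TCP position; "ee_rot": TCP orientation; "wrist_force": force on the tool from outside, world axes, zero at the start; "torque": the same for the moment, N m; "opening": finger opening in mm; "finger_force": force on a finger pad.
Only numpy, scipy, OpenCV 4.12 (cv2) and the standard library are available. Lean on these libraries where they do the work, as an engineer would, in place of code of your own. Each camera call takes 0.05 s, during which the arm holds its last target. There are 200 camera calls.

## Working session

There is one attempt and no reset: what is moved stays moved. The work goes in short steps, Python scripts to look and compute and a tool call to move; the robot and the scene stay as the last step left them, time stands still between calls to the robot, and variables do not carry over. Pictures are saved under pics/ and viewed, at most 10 in all, crops included, and the job is handed in when it is done.

Besides the shell and the picture viewer there is one more tool, called after "Call:" by a JSON object that holds its "method" and its "body", one argument or row to a line. drive_tool: Moves the arm, as the interface text tells. Its arguments: {"type":"object","properties":{"motion":{"type":"array"}},"required":["motion"]}

```bash
mkdir -p pics; cat > h.py <<'E'
from bench import *
import numpy as np, cv2
from scipy.spatial.transform import Rotation as R
def cam(n):
    f=grab_frame(n); return f
def rot(f):
    o=np.array(f["orientation"],float)
    return o if o.shape==(3,3) else R.from_euler('xyz',o).as_matrix()
def ray(f,px):
    K=np.array(f["camera_matrix"]); d=np.linalg.inv(K)@[px[0],px[1],1]
    return np.array(f["xyz"],float), rot(f)@(d*[1,-1,-1])
def atz(f,px,z):
    o,d=ray(f,px); return o+d*(z-o[2])/d[2]
def proj(f,p):
    c=rot(f).T@(np.array(p,float)-f["xyz"])*[1,-1,-1]; u=np.array(f["camera_matrix"])@c; return u[:2]/u[2]
def tri(f1,p1,f2,p2):
    a,d=ray(f1,p1);b,e=ray(f2,p2)
    s=np.linalg.lstsq(np.c_[d,-e],b-a,rcond=None)[0]
    q,r=a+d*s[0],b+e*s[1]; return (q+r)/2,np.linalg.norm(q-r)
E
python3 - <<'E'
from h import *
print(observe())
F={}
for n in("side","top"):
    f=F[n]=cam(n); cv2.imwrite(f"pics/{n}0.png",f["color"]); print({k:v for k,v in f.items() if k!="color"})
for t in "long_rod_center long_rod_foot long_rod short_rod_center middle_rod_center rod_block stand upper_bushing lower_bushing beaker_floor sample_pot jar".split():
    for n in F:
        print(t,n,[(np.round(d["position"],1).tolist(),round(d["conf"],2)) for d in find_in(n,t)[:3]])
E
```

```text
{'time': 0.0, 'joints': array([-1.40830445e+00,  3.81174299e-01,  1.29821523e+00, -7.78723990e-06,
        1.46357884e+00, -2.15273595e-01]), 'joint_vel': array([-5.40529635e-04, -6.19923657e-04, -3.16530430e-05,  9.62824389e-04,
        9.21148993e-04, -6.10396384e-04]), 'effort': array([ 2.57809246e-03, -4.37916827e+01, -2.24560583e+01,  7.14434171e-02,
        3.51990026e-02, -1.01842204e-04]), 'eef_pos': array([ 202.83219495, -510.96149332,  246.16476387]), 'ee_rot': array([-3.14024704e+00, -2.86310219e-04,  3.77766118e-01]), 'wrist_force': array([-0.49578826, -0.69859841,  0.43504509]), 'torque': array([ 0.00439362, -0.01698294, -0.04167422]), 'finger_force': 0.0, 'opening': 88.3107347902114}
{'camera_matrix': array([[499.79143186,   0.        , 326.96106003],
       [  0.        , 499.79143186, 245.49560872],
       [  0.        ,   0.        ,   1.        ]]), 'xyz': array([555.85801333, 695.24186692, 590.15643204]), 'orientation': array([0.95830119, 0.00809562, 3.13924033])}
{'camera_matrix': array([[441.24638008,   0.        , 322.15077388],
       [  0.        , 441.2463800
[... 564 characters left out ...]
([202.4, 265.9], 0.4)]
middle_rod_center side [([380.3, 337.8], 0.66)]
middle_rod_center top []
rod_block side [([377.5, 379.8], 0.58)]
rod_block top [([232.2, 277.8], 0.64)]
stand side [([341.9, 215.0], 0.89)]
stand top [([423.7, 261.7], 0.78)]
upper_bushing side [([341.2, 213.5], 0.89)]
upper_bushing top [([424.7, 262.8], 0.56)]
lower_bushing side [([348.1, 214.4], 0.75)]
lower_bushing top [([423.1, 259.6], 0.96)]
beaker_floor side [([395.3, 296.8], 0.52)]
beaker_floor top [([425.6, 264.9], 0.83), ([345.8, 208.0], 0.34)]
sample_pot side [([364.5, 261.4], 0.61)]
sample_pot top [([341.9, 274.8], 0.61)]
jar side [([285.4, 254.2], 0.67)]
jar top [([346.8, 208.7], 0.71), ([422.1, 262.7], 0.42)]
```

```bash
python3 - <<'E'
import cv2
a=cv2.imread("pics/side0.png")[130:430,230:500]; cv2.imwrite("pics/s1.png",cv2.resize(a,None,fx=2,fy=2,interpolation=2))
a=cv2.imread("pics/top0.png")[170:340,170:480]; cv2.imwrite("pics/t1.png",cv2.resize(a,None,fx=2.5,fy=2.5,interpolation=2))
E
```

```text
(no output)
```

View pics/s1.png

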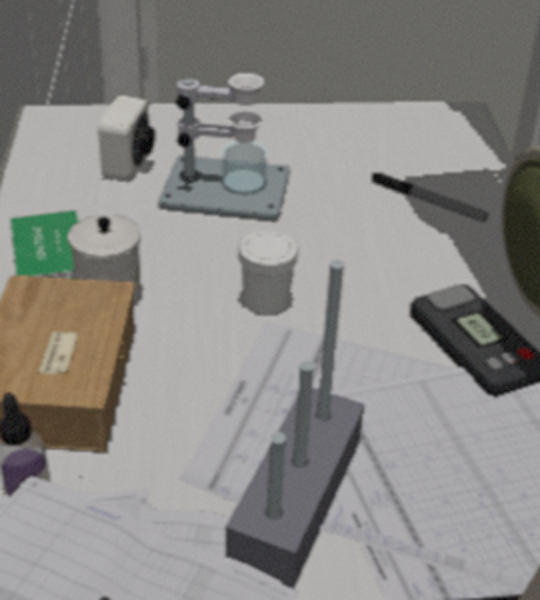

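View pics/t1.png

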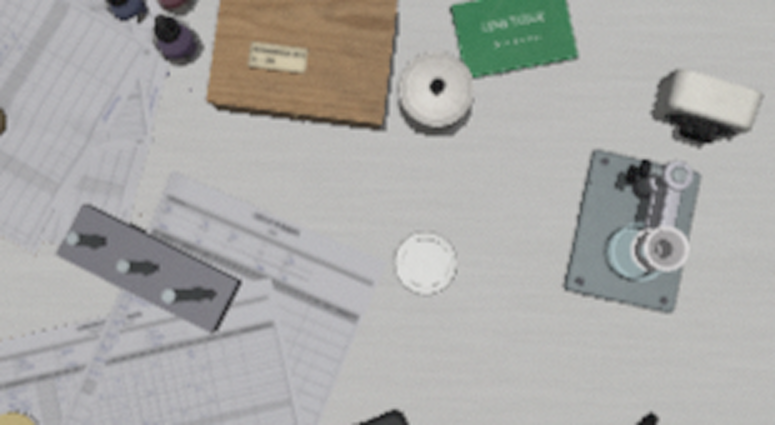

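Side view: long rod (tip ≈(398,262), enters the block ≈(392,338)) is the one nearest the stand. The upper bushing mouth is at ≈(353,170) and the pot at ≈(364,255). Top view: long rod tip ≈(237,288), bushing mouth ≈(435,269), column to its image-top.

```bash
cat > m.py <<'E'
from h import *
s=cam("side");t=cam("top")
def c2(p): return (p[0]/2+230,p[1]/2+130)
def c3(p): return (p[0]/2.5+170,p[1]/2.5+170)
print("rodtip side z187",atz(s,c2((336,264)),187),"top",atz(t,c3((168,296)),187), tri(s,c2((336,264)),t,c3((168,296))))
print("rod hole side z45",atz(s,c2((324,417)),45))
for n,p,q,h in(("mid",(306,367),(122,267),137),("short",(278,438),(72,240),117)):
    print(n,tri(s,c2(p),t,c3(q)),atz(s,c2(p),h),atz(t,c3(q),h))
print("bush side",atz(s,c2((246,81)),135),"top",atz(t,c3((664,247)),135),tri(s,c2((246,81)),t,c3((664,247))))
print("lower side",atz(s,c2((245,120)),91))
print("base corners",[atz(t,c3(p),12).round(1)[:2] for p in((594,150),(700,172),(671,312),(565,290))])
print("block corners",[atz(t,c3(p),45).round(1)[:2] for p in((86,205),(240,282),(217,331),(57,254))])
print("pot",atz(t,c3((426,263)),62),atz(s,c2((268,247)),62))
print("jar",atz(t,c3((436,92)),80))
E
python3 m.py
python3 - <<'E'
import cv2,numpy as np
a=cv2.imread("pics/side0.png")[155:205,320:385]; b=cv2.imread("pics/top0.png")[245:295,405:470]
cv2.imwrite("pics/z.png",np.vstack([cv2.resize(x,(780,300) if 0 else (390,300),interpolation=cv2.INTER_CUBIC) for x in(a,b)]))
E
```

```text
rodtip side z187 [462.84114234 161.16008174 187.        ] top [460.90981001 158.17922406 187.        ] (array([461.6122489 , 158.44196712, 184.90002509]), np.float64(1.4906034385841214))
rod hole side z45 [461.59439186 163.0073321   45.        ]
mid (array([482.82823238, 203.86932639, 133.62475721]), np.float64(2.1525077181305408)) [484.43088592 207.38892745 137.        ] [481.732518   203.26824582 137.        ]
short (array([503.76087377, 248.6232484 , 113.97395035]), np.float64(2.2913903986494963)) [505.22268962 251.32951724 117.        ] [502.52592638 247.94964332 117.        ]
bush side [ 505.00066732 -214.35141348  135.        ] top [ 504.29568357 -217.17251193  135.        ] (array([ 504.58474548, -217.64700885,  133.32784849]), np.float64(0.46354447921860564))
lower side [ 505.10988615 -213.4593695    91.        ]
base corners [array([ 594.5, -188. ]), array([ 576.4, -283.4]), array([ 451.1, -256.1]), array([ 469. , -161.9])]
block corners [array([535. , 256.4]), array([471.4, 122.4]), array([429.6, 140.8]), array([492.7, 279.4])]
pot [489.9720234  -35.52367659  62.        ] [491.92518355 -30.54638449  62.        ]
jar [632.84982126 -41.16937016  80.        ]
```

View pics/z.png

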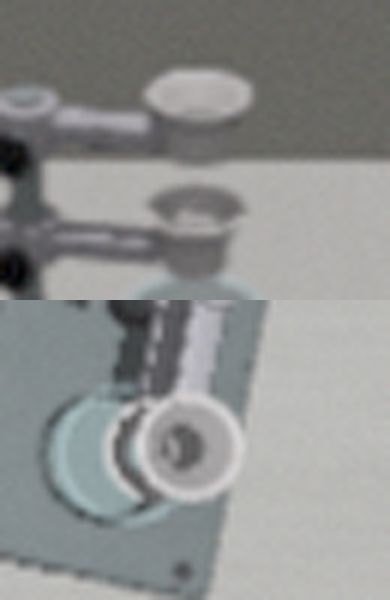

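```bash
cat >> h.py <<'E'
def delta(p,yaw=None):
    o=observe(); Rm=R.from_euler('xyz',o["ee_rot"]).as_matrix()
    Rt=R.from_euler('xyz',[np.pi,0,yaw if yaw is not None else o["ee_rot"][2]])
    w=(R.from_matrix(Rm).inv()*Rt).as_rotvec(degrees=True)/5
    print("t",o["time"],"pos",o["eef_pos"].round(1),"rot",o["ee_rot"].round(4),"shift",(Rm.T@(np.array(p)-o["eef_pos"])).round(1),"w",w.round(3),"F",o["wrist_force"].round(1),"T",o["torque"].round(2),"open",o["opening"],"ff",o["finger_force"])
E
python3 -c "
from h import *
delta([461.8,160.5,246.5],1.138)"
```

```text
t 1.4 pos [ 202.9 -511.2  246.8] rot [3.1416 0.     0.3778] shift [ 4.884e+02 -5.288e+02  3.000e-01] w [ 0.     0.    -8.711] F [-0.5 -0.   0.9] T [-0.01  0.01 -0.  ] open 88.3971297540623 ff 0.0
```

Call:
{"method": "drive_tool", "body": {
  "motion": [
    {"x": 40, "y": -44, "wz": -0.8, "grip": 0},
    {"x": 81, "y": -88, "wz": -1.6, "grip": 0},
    {"x": 122, "y": -132, "wz": -2.4, "grip": 0},
    {"x": 163, "y": -176, "wz": -3.2, "grip": 0},
    {"x": 203, "y": -220, "wz": -4, "grip": 0},
    {"x": 244, "y": -264, "wz": -4.8, "grip": 0},
    {"x": 285, "y": -308, "wz": -5.6, "grip": 0},
    {"x": 325, "y": -352, "wz": -6.4, "grip": 0},
    {"x": 366, "y": -396, "wz": -7.2, "grip": 0},
    {"x": 407, "y": -440, "wz": -8, "grip": 0},
    {"x": 448, "y": -485, "wz": -8.71, "grip": 0},
    {"x": 488.4, "y": -528.8, "wz": -8.71, "grip": 0}
  ]
}}

```text
schema error: expected keys wx, wy, wz, x, y, z, grip
```

Call:
{"method": "drive_tool", "body": {
  "motion": [
    {"z": 0, "grip": 0},
    {"z": 0, "grip": 0},
    {"z": 0, "grip": 0},
    {"z": 0, "grip": 0}
  ]
}}

```text
schema error: expected keys wx, wy, wz, x, y, z, grip
```

```bash
python3 -c "
from h import *
delta([461.8,160.5,146],1.138)
s=cam('side');t=cam('top')
cv2.imwrite('pics/a.png',np.hstack([cv2.resize(s['color'][180:400,310:470],None,fx=2.5,fy=2.5,interpolation=2),cv2.resize(t['color'][180:400,170:330],None,fx=2.5,fy=2.5,interpolation=2)])[:, :800])
"
```

```text
t 1.4 pos [ 202.9 -511.2  246.8] rot [3.1416 0.     0.3778] shift [ 488.4 -528.8  100.8] w [ 0.     0.    -8.711] F [-0.5 -0.   0.9] T [-0.01  0.01 -0.  ] open 88.3971297540623 ff 0.0
```

View pics/a.png

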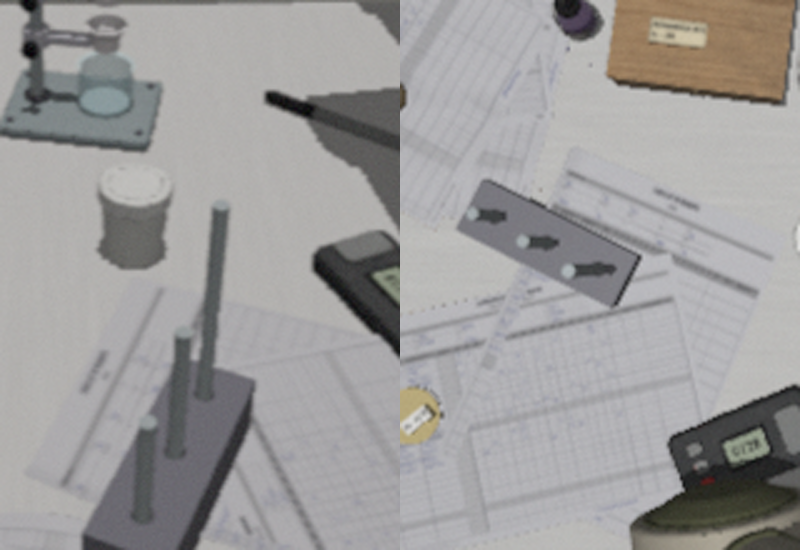

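All keys are needed; the arm has not moved (the picture shows the scene unchanged, rod tip at crop (220,207)).

Call:
{"method": "drive_tool", "body": {
  "motion": [
    {"x": 40, "y": -44, "z": 0, "wx": 0, "wy": 0, "wz": -0.8, "grip": 0},
    {"x": 81, "y": -88, "z": 0, "wx": 0, "wy": 0, "wz": -1.6, "grip": 0},
    {"x": 122, "y": -132, "z": 0, "wx": 0, "wy": 0, "wz": -2.4, "grip": 0},
    {"x": 163, "y": -176, "z": 0, "wx": 0, "wy": 0, "wz": -3.2, "grip": 0},
    {"x": 203, "y": -220, "z": 0, "wx": 0, "wy": 0, "wz": -4, "grip": 0},
    {"x": 244, "y": -264, "z": 0, "wx": 0, "wy": 0, "wz": -4.8, "grip": 0},
    {"x": 285, "y": -308, "z": 0, "wx": 0, "wy": 0, "wz": -5.6, "grip": 0},
    {"x": 325, "y": -352, "z": 0, "wx": 0, "wy": 0, "wz": -6.4, "grip": 0},
    {"x": 366, "y": -396, "z": 0, "wx": 0, "wy": 0, "wz": -7.2, "grip": 0},
    {"x": 407, "y": -440, "z": 0, "wx": 0, "wy": 0, "wz": -8, "grip": 0},
    {"x": 448, "y": -485, "z": 0, "wx": 0, "wy": 0, "wz": -8.7, "grip": 0},
    {"x": 488, "y": -529, "z": 0, "wx": 0, "wy": 0, "wz": -8.7, "grip": 0}
  ]
}}

```text
time: 3.0
eef_pos: [461.8, 162.7, 246.9]
ee_rot: [3.141, -0.0, 1.138]
wrist_force: [0.6, -0.5, -0.3]
opening: 87.7
finger_force: 0.0
```

Call:
{"method": "drive_tool", "body": {
  "motion": [
    {"x": 0, "y": 0, "z": 0, "wx": 0, "wy": 0, "wz": 0, "grip": 0},
    {"x": 0, "y": 0, "z": 0, "wx": 0, "wy": 0, "wz": 0, "grip": 0},
    {"x": 0, "y": 0, "z": 0, "wx": 0, "wy": 0, "wz": 0, "grip": 0},
    {"x": 0, "y": 0, "z": 0, "wx": 0, "wy": 0, "wz": 0, "grip": 0}
  ]
}}

```text
time: 3.5
eef_pos: [461.3, 159.5, 247.0]
ee_rot: [3.141, -0.0, 1.135]
wrist_force: [0.1, -0.7, -0.2]
opening: 88.0
finger_force: 0.0
```

```bash
python3 -c "
from h import *
delta([461.8,160.5,146],1.138)
s=cam('side')
cv2.imwrite('pics/a2.png',cv2.resize(s['color'][120:360,260:520],None,fx=2.5,fy=2.5,interpolation=2))
print(proj(s,[461.8,160.5,187]),proj(s,observe()['eef_pos']+[0,0,-8]))
"
```

```text
t 3.5 pos [461.3 159.5 247. ] rot [ 3.1413e+00 -1.0000e-04  1.1352e+00] shift [  1.1  -0.  101. ] w [ 0.004 -0.002 -0.033] F [ 0.1 -0.7 -0.2] T [-0.04 -0.06  0.01] open 88.01766276480465 ff 0.0
[398.71951414 261.69706952] [402.04186051 228.85786021]
```

View pics/a2.png

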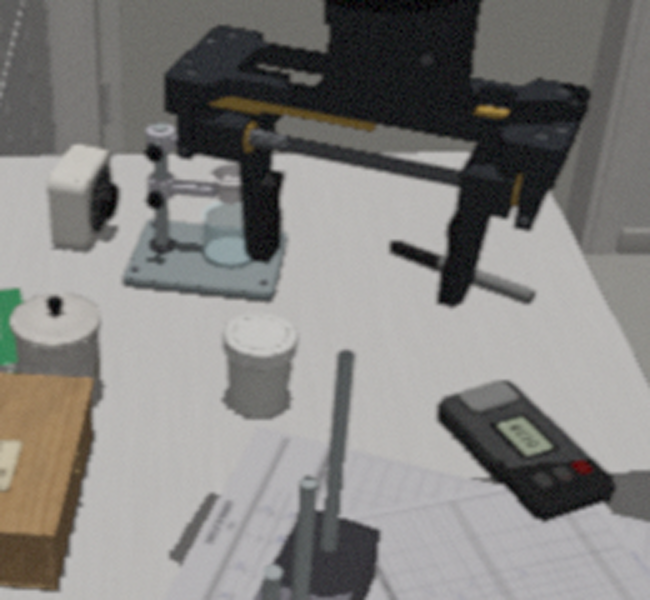

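The fingertip midpoint sits at ≈(403,229) against (402,229) predicted, so calibration and arm agree to about 1 mm. Next: descend and close.

Call:
{"method": "drive_tool", "body": {
  "motion": [
    {"x": 1, "y": 0, "z": 30, "wx": 0, "wy": 0, "wz": 0, "grip": 0},
    {"x": 1, "y": 0, "z": 60, "wx": 0, "wy": 0, "wz": 0, "grip": 0},
    {"x": 1, "y": 0, "z": 85, "wx": 0, "wy": 0, "wz": 0, "grip": 0},
    {"x": 1, "y": 0, "z": 100, "wx": 0, "wy": 0, "wz": 0, "grip": 0},
    {"x": 1, "y": 0, "z": 101, "wx": 0, "wy": 0, "wz": 0, "grip": 0},
    {"x": 1, "y": 0, "z": 101, "wx": 0, "wy": 0, "wz": 0, "grip": 120},
    {"x": 1, "y": 0, "z": 101, "wx": 0, "wy": 0, "wz": 0, "grip": 170},
    {"x": 1, "y": 0, "z": 101, "wx": 0, "wy": 0, "wz": 0, "grip": 185},
    {"x": 1, "y": 0, "z": 101, "wx": 0, "wy": 0, "wz": 0, "grip": 200},
    {"x": 1, "y": 0, "z": 101, "wx": 0, "wy": 0, "wz": 0, "grip": 200},
    {"x": 1, "y": 0, "z": 101, "wx": 0, "wy": 0, "wz": 0, "grip": 200}
  ]
}}

```text
time: 4.92
eef_pos: [461.8, 161.4, 145.8]
ee_rot: [3.142, 0.0, 1.137]
wrist_force: [-0.6, 0.6, 0.1]
opening: 30.4
finger_force: 0.0
```

```bash
python3 -c "
from h import *
delta([461.8,160.5,146],1.138)
s=cam('side');t=cam('top')
cv2.imwrite('pics/a3.png',np.hstack([cv2.resize(s['color'][170:370,310:470],None,fx=2.5,fy=2.5,interpolation=2)]))
"
```

```text
t 4.925 pos [461.8 161.4 145.8] rot [3.1415 0.     1.1371] shift [-0.8  0.4 -0.2] w [ 0.001  0.    -0.011] F [-0.6  0.6  0.1] T [-0.07 -0.03 -0.01] open 30.355097818544145 ff 0.0
```

View pics/a3.png

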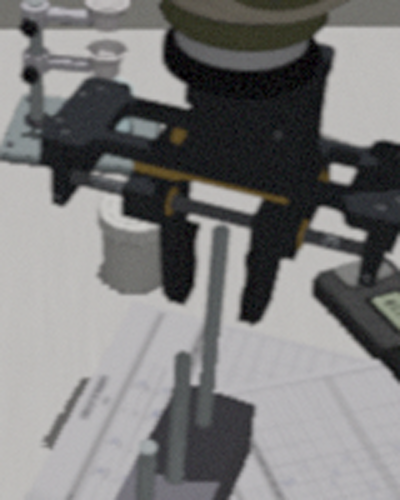

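Rod (crop ≈(213,300)) stands between the fingertips (180,298) and (252,315), centred to within about 1–2 mm. Closing.

Call:
{"method": "drive_tool", "body": {
  "motion": [
    {"x": 0, "y": 0, "z": 0, "wx": 0, "wy": 0, "wz": 0, "grip": 215},
    {"x": 0, "y": 0, "z": 0, "wx": 0, "wy": 0, "wz": 0, "grip": 220},
    {"x": 0, "y": 0, "z": 0, "wx": 0, "wy": 0, "wz": 0, "grip": 225},
    {"x": 0, "y": 0, "z": 0, "wx": 0, "wy": 0, "wz": 0, "grip": 230},
    {"x": 0, "y": 0, "z": 0, "wx": 0, "wy": 0, "wz": 0, "grip": 235},
    {"x": 0, "y": 0, "z": 0, "wx": 0, "wy": 0, "wz": 0, "grip": 240},
    {"x": 0, "y": 0, "z": 0, "wx": 0, "wy": 0, "wz": 0, "grip": 250},
    {"x": 0, "y": 0, "z": 0, "wx": 0, "wy": 0, "wz": 0, "grip": 250}
  ]
}}

```text
time: 6.02
eef_pos: [461.8, 161.4, 145.8]
ee_rot: [3.141, -0.0, 1.137]
wrist_force: [1.7, -1.1, -1.5]
opening: 8.8
finger_force: 30.0
```

```bash
python3 -c "
from h import *
delta([461.8,160.5,146],1.138)"
```

```text
t 6.025 pos [461.8 161.4 145.8] rot [ 3.1413e+00 -1.0000e-04  1.1371e+00] shift [-0.8  0.3 -0.2] w [ 0.003 -0.001 -0.011] F [ 1.7 -1.1 -1.5] T [-0.2  -0.42  0.  ] open 8.753951376634475 ff 29.99149303883314
```

Call:
{"method": "drive_tool", "body": {
  "motion": [
    {"x": 0, "y": 0, "z": -10, "wx": 0, "wy": 0, "wz": 0, "grip": 250},
    {"x": 0, "y": 0, "z": -30, "wx": 0, "wy": 0, "wz": 0, "grip": 250},
    {"x": 0, "y": 0, "z": -50, "wx": 0, "wy": 0, "wz": 0, "grip": 250},
    {"x": 0, "y": 0, "z": -75, "wx": 0, "wy": 0, "wz": 0, "grip": 250},
    {"x": 0, "y": 0, "z": -100, "wx": 0, "wy": 0, "wz": 0, "grip": 250},
    {"x": 0, "y": 0, "z": -125, "wx": 0, "wy": 0, "wz": 0, "grip": 250},
    {"x": 0, "y": 0, "z": -145, "wx": 0, "wy": 0, "wz": 0, "grip": 250},
    {"x": 0, "y": 0, "z": -155, "wx": 0, "wy": 0, "wz": 0, "grip": 250},
    {"x": 0, "y": 0, "z": -160, "wx": 0, "wy": 0, "wz": 0, "grip": 250},
    {"x": 0, "y": 0, "z": -160, "wx": 0, "wy": 0, "wz": 0, "grip": 250}
  ]
}}

```text
time: 7.28
eef_pos: [461.6, 161.4, 305.5]
ee_rot: [-3.141, 0.0, 1.137]
wrist_force: [-0.1, -0.2, -1.5]
opening: 9.1
finger_force: 30.0
```

```bash
python3 -c "
from h import *
s=cam('side');t=cam('top')
for n,p,q in(('foot',0,0),):
  pass
d=np.array([504.6,-217.0])-[462,160]
o=observe()['eef_pos']
# bushing re-measured with the finer pixels, rod tip likewise
print('bush',tri(s,(353,171.2),t,(436.5,269.3)),atz(s,(353,171.2),135),atz(t,(436.5,269.3),135))
delta([504.5,-216,306],1.138)
print(find_in('side','long_rod_foot')[:2])
cv2.imwrite('pics/a4.png',s['color'][60:460,200:500])
"
```

```text
bush (array([ 504.07088466, -220.22208503,  130.43724952]), np.float64(1.1349710191913054)) [ 505.1403326 -211.2461289  135.       ] [ 503.35188244 -218.9248122   135.        ]
t 7.375 pos [461.5 161.4 305.1] rot [-3.1404e+00  6.0000e-04  1.1370e+00] shift [-324.4  197.6   -0.9] w [-0.013  0.007 -0.011] F [ 0.5 -0.5 -1.5] T [ 0.01 -0.05  0.01] open 9.302635328680278 ff 29.99744818545878
[{'position': [403.1, 221.2], 'conf': 0.86}, {'position': [342.7, 214.0], 'conf': 0.38}]
```

View pics/a4.png

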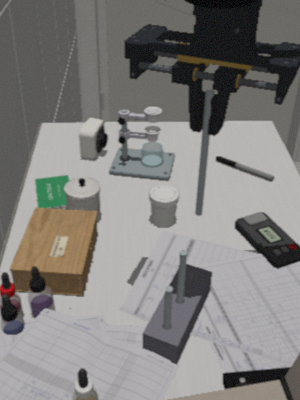

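The rod is out and held upright, with its foot at ≈(399,275) in the side view; the two short rods still stand. Moving across at height.

```bash
python3 -c "
from h import *
delta([504.2,-215,306],1.138)"
```

```text
t 7.425 pos [461.6 161.4 305.2] rot [-3.1404e+00  6.0000e-04  1.1370e+00] shift [-323.6  196.9   -0.9] w [-0.013  0.007 -0.012] F [ 0.2  0.6 -0.6] T [ 0.03 -0.11 -0.04] open 9.033464819742273 ff 29.99750029295683
```

Call:
{"method": "drive_tool", "body": {
  "motion": [
    {"x": -10, "y": 6, "z": -1, "wx": 0, "wy": 0, "wz": 0, "grip": 250},
    {"x": -35, "y": 21, "z": -1, "wx": 0, "wy": 0, "wz": 0, "grip": 250},
    {"x": -70, "y": 43, "z": -1, "wx": 0, "wy": 0, "wz": 0, "grip": 250},
    {"x": -105, "y": 64, "z": -1, "wx": 0, "wy": 0, "wz": 0, "grip": 250},
    {"x": -140, "y": 85, "z": -1, "wx": 0, "wy": 0, "wz": 0, "grip": 250},
    {"x": -175, "y": 106, "z": -1, "wx": 0, "wy": 0, "wz": 0, "grip": 250},
    {"x": -210, "y": 128, "z": -1, "wx": 0, "wy": 0, "wz": 0, "grip": 250},
    {"x": -245, "y": 149, "z": -1, "wx": 0, "wy": 0, "wz": 0, "grip": 250},
    {"x": -280, "y": 170, "z": -1, "wx": 0, "wy": 0, "wz": 0, "grip": 250},
    {"x": -307, "y": 187, "z": -1, "wx": 0, "wy": 0, "wz": 0, "grip": 250},
    {"x": -320, "y": 195, "z": -1, "wx": 0, "wy": 0, "wz": 0, "grip": 250},
    {"x": -323.6, "y": 197, "z": -1, "wx": 0, "wy": 0, "wz": 0, "grip": 250}
  ]
}}

```text
time: 8.93
eef_pos: [504.3, -215.5, 306.5]
ee_rot: [-3.141, -0.0, 1.136]
wrist_force: [0.7, 0.1, -0.7]
opening: 9.4
finger_force: 30.0
```

Call:
{"method": "drive_tool", "body": {
  "motion": [
    {"x": 0, "y": 0, "z": 0, "wx": 0, "wy": 0, "wz": 0, "grip": 250},
    {"x": 0, "y": 0, "z": 0, "wx": 0, "wy": 0, "wz": 0, "grip": 250},
    {"x": 0, "y": 0, "z": 0, "wx": 0, "wy": 0, "wz": 0, "grip": 250},
    {"x": 0, "y": 0, "z": 0, "wx": 0, "wy": 0, "wz": 0, "grip": 250}
  ]
}}

```text
time: 9.43
eef_pos: [504.5, -214.7, 306.9]
ee_rot: [3.141, 0.0, 1.138]
wrist_force: [0.7, -0.0, -0.7]
opening: 9.0
finger_force: 30.0
```

```bash
python3 -c "
from h import *
delta([504.2,-215,306],1.138)
s=cam('side');t=cam('top')
cv2.imwrite('pics/a5.png',np.hstack([cv2.resize(s['color'][90:190,320:385],None,fx=6,fy=6,interpolation=2),cv2.resize(t['color'][215:315,400:466],None,fx=6,fy=6,interpolation=2)]))
for p in ([504.2,-215,167],[504.2,-215,135]): print(proj(s,p),proj(t,p))
"
```

```text
t 9.425 pos [ 504.5 -214.7  306.9] rot [3.1414 0.     1.1375] shift [-0.5 -0.1  0.9] w [ 0.002  0.    -0.005] F [ 0.7 -0.  -0.7] T [-0.05 -0.09  0.  ] open 8.975987316543481 ff 29.99705289490521
[353.74417691 155.70601041] [439.0276481  268.31677429]
[353.38321126 170.3510269 ] [434.48980638 268.83033225]
```

View pics/a5.png

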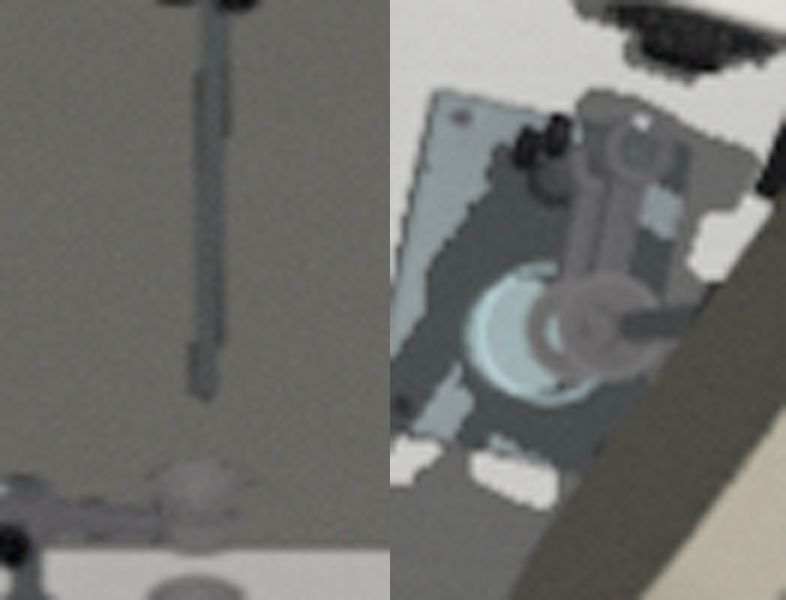

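Side: foot ≈(353.7,155.3) stands over the mouth ≈(353,171), rod vertical. Top: foot ≈(440,268.7), mouth ≈(436.5,269.3), within about 2 mm of the axis. Descending with a small correction.

Call:
{"method": "drive_tool", "body": {
  "motion": [
    {"x": -0.7, "y": 0.8, "z": 8, "wx": 0, "wy": 0, "wz": 0, "grip": 250},
    {"x": -0.7, "y": 0.8, "z": 16, "wx": 0, "wy": 0, "wz": 0, "grip": 250},
    {"x": -0.7, "y": 0.8, "z": 22, "wx": 0, "wy": 0, "wz": 0, "grip": 250},
    {"x": -0.7, "y": 0.8, "z": 28, "wx": 0, "wy": 0, "wz": 0, "grip": 250},
    {"x": -0.7, "y": 0.8, "z": 32, "wx": 0, "wy": 0, "wz": 0, "grip": 250},
    {"x": -0.7, "y": 0.8, "z": 35, "wx": 0, "wy": 0, "wz": 0, "grip": 250},
    {"x": -0.7, "y": 0.8, "z": 38, "wx": 0, "wy": 0, "wz": 0, "grip": 250},
    {"x": -0.7, "y": 0.8, "z": 40, "wx": 0, "wy": 0, "wz": 0, "grip": 250}
  ]
}}

```text
time: 10.52
eef_pos: [504.9, -216.0, 266.7]
ee_rot: [3.141, 0.0, 1.137]
wrist_force: [-0.0, -0.3, -0.3]
opening: 9.3
finger_force: 30.0
```

Call:
{"method": "drive_tool", "body": {
  "motion": [
    {"x": 0, "y": 0, "z": 2, "wx": 0, "wy": 0, "wz": 0, "grip": 250},
    {"x": 0, "y": 0, "z": 4, "wx": 0, "wy": 0, "wz": 0, "grip": 250},
    {"x": 0, "y": 0, "z": 4, "wx": 0, "wy": 0, "wz": 0, "grip": 250}
  ]
}}

```text
time: 10.9
eef_pos: [504.9, -216.0, 262.6]
ee_rot: [-3.141, -0.0, 1.137]
wrist_force: [0.5, -0.7, -0.8]
opening: 8.8
finger_force: 30.0
```

```bash
python3 -c "
from h import *
delta([504.2,-215,306],1.138)"
```

```text
t 10.9 pos [ 504.9 -216.   262.6] rot [-3.1414 -0.      1.137 ] shift [  0.6  -1.  -43.4] w [-0.003 -0.001 -0.011] F [ 0.5 -0.7 -0.8] T [-0.03 -0.04  0.03] open 8.805400472458278 ff 29.997334834188223
```

Call:
{"method": "drive_tool", "body": {
  "motion": [
    {"x": 0, "y": 0, "z": 2, "wx": 0, "wy": 0, "wz": 0, "grip": 250},
    {"x": 0, "y": 0, "z": 4, "wx": 0, "wy": 0, "wz": 0, "grip": 250},
    {"x": 0, "y": 0, "z": 6, "wx": 0, "wy": 0, "wz": 0, "grip": 250},
    {"x": 0, "y": 0, "z": 8, "wx": 0, "wy": 0, "wz": 0, "grip": 250},
    {"x": 0, "y": 0, "z": 8, "wx": 0, "wy": 0, "wz": 0, "grip": 250}
  ]
}}

```text
time: 11.52
eef_pos: [504.9, -216.0, 254.6]
ee_rot: [-3.141, -0.0, 1.137]
wrist_force: [0.1, 0.7, -0.7]
opening: 8.9
finger_force: 30.0
```

```bash
python3 -c "
from h import *
delta([504.2,-215,306],1.138)
s=cam('side');t=cam('top')
cv2.imwrite('pics/a6.png',np.hstack([cv2.resize(s['color'][120:220,320:385],None,fx=6,fy=6,interpolation=2),cv2.resize(t['color'][215:315,400:466],None,fx=6,fy=6,interpolation=2)]))
"
```

```text
t 11.525 pos [ 504.9 -216.   254.6] rot [-3.1412e+00 -1.0000e-04  1.1370e+00] shift [  0.6  -1.  -51.4] w [-0.004 -0.001 -0.012] F [ 0.1  0.7 -0.7] T [-0.05 -0.05 -0.02] open 8.94373911589132 ff 29.9973919428885
```

View pics/a6.png

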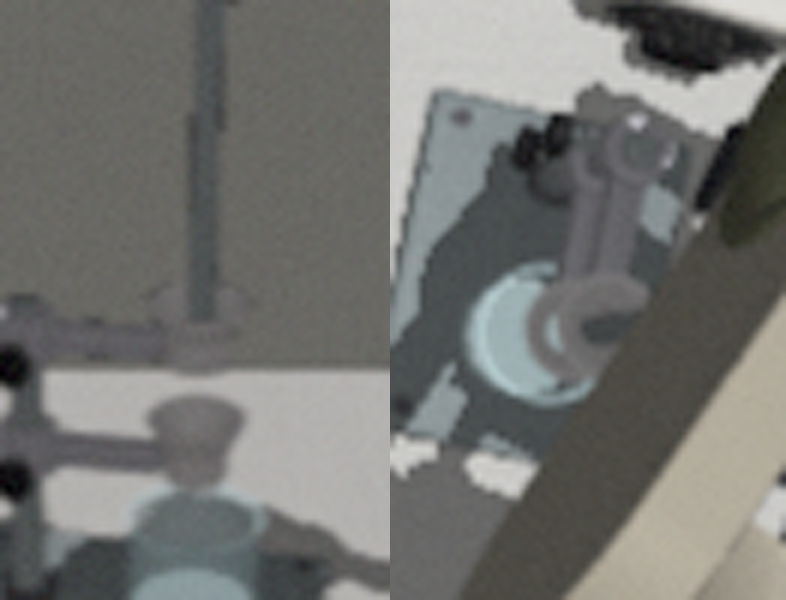

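The rod disappears into the upper bushing (side crop ≈(202,315)) with no contact force. Going on into the gap.

Call:
{"method": "drive_tool", "body": {
  "motion": [
    {"x": 0, "y": 0, "z": 3, "wx": 0, "wy": 0, "wz": 0, "grip": 250},
    {"x": 0, "y": 0, "z": 6, "wx": 0, "wy": 0, "wz": 0, "grip": 250},
    {"x": 0, "y": 0, "z": 9, "wx": 0, "wy": 0, "wz": 0, "grip": 250},
    {"x": 0, "y": 0, "z": 12, "wx": 0, "wy": 0, "wz": 0, "grip": 250},
    {"x": 0, "y": 0, "z": 15, "wx": 0, "wy": 0, "wz": 0, "grip": 250},
    {"x": 0, "y": 0, "z": 18, "wx": 0, "wy": 0, "wz": 0, "grip": 250},
    {"x": 0, "y": 0, "z": 18, "wx": 0, "wy": 0, "wz": 0, "grip": 250},
    {"x": 0, "y": 0, "z": 18, "wx": 0, "wy": 0, "wz": 0, "grip": 250}
  ]
}}

```text
time: 12.62
eef_pos: [505.0, -216.0, 236.8]
ee_rot: [3.141, 0.0, 1.137]
wrist_force: [-0.4, 0.5, -0.5]
opening: 9.1
finger_force: 30.0
```

Call:
{"method": "drive_tool", "body": {
  "motion": [
    {"x": 0, "y": 0, "z": 3, "wx": 0, "wy": 0, "wz": 0, "grip": 250},
    {"x": 0, "y": 0, "z": 6, "wx": 0, "wy": 0, "wz": 0, "grip": 250},
    {"x": 0, "y": 0, "z": 9, "wx": 0, "wy": 0, "wz": 0, "grip": 250},
    {"x": 0, "y": 0, "z": 12, "wx": 0, "wy": 0, "wz": 0, "grip": 250},
    {"x": 0, "y": 0, "z": 15, "wx": 0, "wy": 0, "wz": 0, "grip": 250},
    {"x": 0, "y": 0, "z": 17, "wx": 0, "wy": 0, "wz": 0, "grip": 250},
    {"x": 0, "y": 0, "z": 19, "wx": 0, "wy": 0, "wz": 0, "grip": 250},
    {"x": 0, "y": 0, "z": 20, "wx": 0, "wy": 0, "wz": 0, "grip": 250}
  ]
}}

```text
time: 13.62
eef_pos: [504.9, -216.0, 216.6]
ee_rot: [-3.142, 0.0, 1.137]
wrist_force: [-0.0, -0.1, -1.6]
opening: 9.1
finger_force: 30.0
```

Call:
{"method": "drive_tool", "body": {
  "motion": [
    {"x": 0, "y": 0, "z": 2, "wx": 0, "wy": 0, "wz": 0, "grip": 250},
    {"x": 0, "y": 0, "z": 5, "wx": 0, "wy": 0, "wz": 0, "grip": 250},
    {"x": 0, "y": 0, "z": 8, "wx": 0, "wy": 0, "wz": 0, "grip": 250},
    {"x": 0, "y": 0, "z": 11, "wx": 0, "wy": 0, "wz": 0, "grip": 250},
    {"x": 0, "y": 0, "z": 14, "wx": 0, "wy": 0, "wz": 0, "grip": 250}
  ]
}}

```text
time: 14.25
eef_pos: [504.9, -216.0, 202.5]
ee_rot: [-3.141, -0.0, 1.137]
wrist_force: [0.4, 0.1, -0.8]
opening: 9.1
finger_force: 30.0
```

Call:
{"method": "drive_tool", "body": {
  "motion": [
    {"x": 0, "y": 0, "z": 4, "wx": 0, "wy": 0, "wz": 0, "grip": 250},
    {"x": 0, "y": 0, "z": 8, "wx": 0, "wy": 0, "wz": 0, "grip": 250},
    {"x": 0, "y": 0, "z": 12, "wx": 0, "wy": 0, "wz": 0, "grip": 250},
    {"x": 0, "y": 0, "z": 16, "wx": 0, "wy": 0, "wz": 0, "grip": 250},
    {"x": 0, "y": 0, "z": 20, "wx": 0, "wy": 0, "wz": 0, "grip": 250},
    {"x": 0, "y": 0, "z": 24, "wx": 0, "wy": 0, "wz": 0, "grip": 250},
    {"x": 0, "y": 0, "z": 27, "wx": 0, "wy": 0, "wz": 0, "grip": 250},
    {"x": 0, "y": 0, "z": 30, "wx": 0, "wy": 0, "wz": 0, "grip": 250},
    {"x": 0, "y": 0, "z": 30, "wx": 0, "wy": 0, "wz": 0, "grip": 250},
    {"x": 0, "y": 0, "z": 30, "wx": 0, "wy": 0, "wz": 0, "grip": 250}
  ]
}}

```text
time: 15.5
eef_pos: [505.0, -216.0, 172.9]
ee_rot: [3.141, 0.0, 1.137]
wrist_force: [-0.1, 0.4, -1.0]
opening: 9.0
finger_force: 30.0
```

```bash
python3 -c "
from h import *
delta([504.2,-215,172],1.138)
s=cam('side')
print(proj(s,[504.5,-217,33]))
cv2.imwrite('pics/a7.png',cv2.resize(s['color'][130:230,310:410],None,fx=6,fy=6,interpolation=2))
"
```

```text
t 15.5 pos [ 505.  -216.   172.9] rot [3.1413 0.     1.137 ] shift [ 0.6 -1.1  0.9] w [ 0.003  0.001 -0.011] F [-0.1  0.4 -1. ] T [-0.01 -0.14  0.03] open 8.97142147885743 ff 29.99738018028438
[352.13416528 213.16644998]
```

View pics/a7.png

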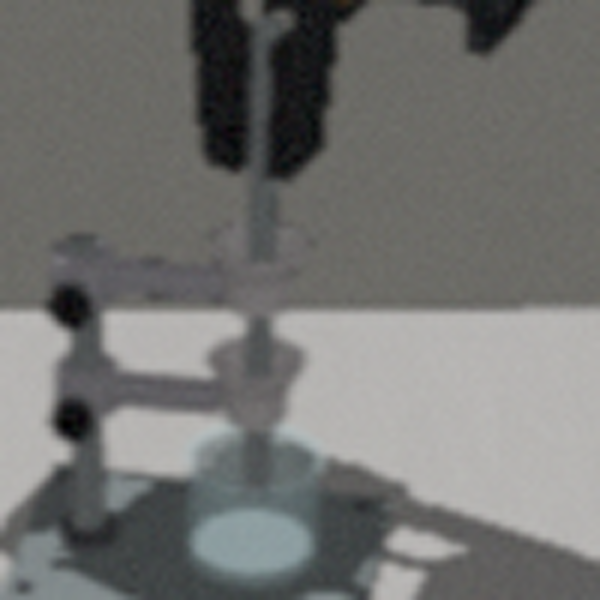

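The rod runs through both bushings; its foot at ≈(353,212) hangs mid-beaker, clear of the floor (≈(352,221)), with no contact force. Handing in.

```bash
python3 -c "
from bench import *
print(sign_off())"
```

```text
the job is handed in; nothing more can be done
None
```

The job is handed in, verdict not shown: the longest rod is held through both bushings with its foot about 17 mm above the beaker floor; the short rods were still standing after the lift, and I touched nothing else.

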